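# Gauge a walnut block in the bench caliper

## Task

Take the dark walnut block out of the slotted tray and lay it flat between the jaws of the bench caliper, groove up, its two ends facing the jaws and in the middle of them. Then gently slide the jaw with the black post shut on it until the green pin stands about 5 mm out of the back of the other jaw, never so far that the red behind it shows, and leave it clamped like that. Leave the pale blocks and everything else on the bench where they are.

Things in the scene. Friction and masses are not known exactly. Their poses are not given: they have to be found in the camera images.
- walnut_mid (a point): Dark walnut block, 58 long (x) x 36 wide (y) x 30 high (z), 30-65 g; a groove 12 wide, 10 deep runs along y across its top. Point: its centre. It starts in one channel of the tray, length along the channel, top flush with the walls: there only its ends (58 apart) are free for fingers. In the caliper the jaws take the ends, so hold it there by its sides (36 apart): put it down on the bench between.
- tray: Fixed plywood tray, 162 (its x) x 150 (its y) x 34 high. Three open-topped channels run along its x, each 150 long and 42 wide inside, centred at y = -48, 0 and +48 in its frame, floor 4 above the bench, walls 6 thick and 34 high. Origin: centre of its underside on the bench. The bench between tray and caliper is free.
- caliper: Fixed bench caliper; origin: centre of the opening, on the bench. y: sliding direction, from sliding to fixed jaw. Bed top (the block lies on it) 12 high, x -75 to 45, y -120 to 120. Jaw faces centred at x = 0, 26-30 wide, up to 52 high: sliding one at y = -41 + joint jaw, spring anvil at y = 41 + joint anvil. Between them the bed is clear from x = -60 (beam, 34 high). Blue fixed jaw  y 58 to 85.
- jaw (a joint): Travel of the sliding jaw, m: 0 fully open (82 mm between the faces), growing as it shuts, stop at 0.040. Starts at 0 to 0.008, stays where it is left, takes about 7 N to move besides the anvil's spring. With the 58 mm block between, both faces touch at about 0.024; each mm more presses the anvil 1 mm.
- anvil (a joint): Spring anvil in the fixed jaw, m: 0 at rest, growing as it is pressed in, hard stop at 0.010; 0.6 N per mm. It is also how far the pin stands out of the back of the fixed jaw: the outer 8 mm of the pin are green, red beyond.
- jaw_post (a point): Black upright round post on the sliding jaw, diameter 18, from 45 to 86 above the bench, clear all round above 52; the handle by which the jaw is slid (grip it from above or push it). Point: on its axis, 72 above the bench, at x = 0, y = -78 + joint jaw in the caliper's frame.
- anvil_pin (a point): Centre of the outer end of the green pin (diameter 13, 34 above the bench), flush with the back (+y) face of the blue fixed jaw at rest, moving with the anvil along the caliper's +y.
- maple_a_mid (a point): A pale maple block of the same shape and size as the walnut one, in another channel of the tray; bystander, to be left there. Point: its centre.
- maple_b_mid (a point): A pale maple block of the same shape and size as the walnut one, in another channel of the tray; bystander, to be left there. Point: its centre.
- glue: Yellow glue bottle, diameter 56, 170 high, standing at the far side of the bench; bystander. Origin: centre of its underside.
- cork: Cork sanding block, 100 x 60 x 35, lying on the robot's side of the bench; bystander. Origin: centre of its underside.
- mallet: Hammer with pale wooden handle lying at the far side; bystander.
- brush: Brush lying to the left; bystander.
- driver: Screwdriver with orange handle lying to the right; bystander.
Not all that is in view belongs to the job. Of the things like the part that bears walnut_mid, leave any that is pink; of the rest the smaller one is meant.

How it is judged:
By the outcome, as a careful person would: the job done as asked, in the order asked, and still so for the second after the job is handed in, with the robot touching nothing.
It also fails if it takes over 72 s, if anything falls off the work surface, if the arm or the gripper's body presses on something with over 40 N, if the wrist force passes 120 N, or if a joint passes its speed limit or range.

## Robot

A 7-joint arm with a two-finger parallel gripper is mounted at the origin on the work surface. World frame = base frame: x ahead of the robot, y to its left, z up, the work surface at z = 0. Lengths are in m, angles in rad, forces in N, time in s.
With the tool pointing down it reaches from about 0.425 to 0.825 m from the base axis. Payload 3.6 kg.
Tool frame: the origin (TCP) lies where the fingers leave the gripper's body, on its centre line; the fingertips stand 73 mm ahead of it and the grasp point (between the pads) lies 54 mm ahead of it; x points along the fingers, y is the direction in which the jaws open and shut, and the axes are right-handed (so a half turn about x gives the same grasp; the last joint's range is limited). The gripper opens to 85 mm and grips with 20 to 120 N. Pads are 22 mm wide; open, the fingers measure 114 mm over their backs; the gripper's body (76 mm by 85 mm) begins 54 mm behind the grasp point. The pads swing forward as they close: fully open they stand 13 mm farther back than shut.
Start: joints at [-1.135, 0.615, -0.013, 1.423, 0.008, 1.103, -0.04], TCP at [0.29, 0.582, 0.304] pointing down, gripper open.
Joint ranges: [-3.12, 3.12], [-0.3, 2.06], [-1.34, 1.32], [0.26, 2.42], [-1.36, 4.5], [0.01, 1.98], [-2.84, 2.84]. Speed limits (rad/s): [2.79, 2.79, 3.14, 3.14, 3.14, 3.14, 3.14].

## Interface

Orientations are given as a unit quaternion [x, y, z, w].
In Python, from station import arm, snapshot, camera_info, ticket gives the robot as it stands. Calls block until the motion is done:
- arm.movep(position, orientation): joint-space move of the TCP to a pose.
- arm.line_to(position, velocity=0.15, ori=None): straight line of the TCP; ori=None keeps the orientation; velocity is the mean speed in m/s.
- arm.move_j(angles): joint-space move.
- arm.move_gripper(opening, effort=None): opening from 0.0 (shut) to 1.0 (fully open); effort is the grip in N (None keeps the last); returns when the fingers have stopped.
- arm.pause(seconds).
- arm.ik(position, orientation): joint angles nearest the present ones, or None.
- snapshot(name): name is "side" or "top"; returns the picture (420x560x3 uint8, blue, green, red); there is no depth.
- camera_info(name): a dict with "fx", "fy", "cx", "cy" (pixels), "R" (3x3) and "t" (3): a world point X has camera coordinates R X + t. Camera axes: x right, y down, z forward; pixel columns grow to the right and rows downward; lengths in m; the calibration is good to about 2 mm. A picture is of the moment at which its call begins. camera_info takes no time and is no camera call.
A pose or a line that the arm cannot do raises arm.MotionError and nothing moves.
- ticket.finish_job(): hands the job in, once; it reports no verdict.
Readings, each from a call of its own:
- arm.read_time(): time.
- arm.read_joint_positions(): joint angles.
- arm.read_dq(): joint speeds.
- arm.read_effort(): joint torques, N m.
- arm.read_tool_pos(): TCP position.
- arm.read_eef_rot(): TCP orientation.
- arm.read_ft_force(): force on the tool from outside, world axes, zero at the start.
- arm.read_wrist_torque(): the same for the moment, N m.
- arm.read_opening(): opening from 0.0 (shut) to 1.0 (fully open).
Only numpy, scipy, OpenCV 4.12 (cv2) and the standard library are available. Lean on these libraries where they do the work, as an engineer would, in place of code of your own. Each camera call takes 0.05 s, during which the arm holds its last target.

## Working session

There is one attempt and no reset: what is moved stays moved. The work goes in short steps, each a Python script; the robot and the scene stay as the last script left them, time stands still between calls to the robot, and variables do not carry over. Pictures are saved under pics/ and viewed, and the job is handed in when it is done.

```bash
mkdir -p pics; python3 - <<'E'
from station import arm, snapshot, camera_info
import cv2
for n in("side","top"):
    cv2.imwrite(f"pics/{n}0.png",snapshot(n)); print(n,camera_info(n))
print(arm.read_time(),arm.read_tool_pos(),arm.read_eef_rot())
E
```

```text
side {'fx': 387.6493714240567, 'fy': 387.6493714240567, 'cx': 281.9902944882319, 'cy': 209.91683391003662, 'R': array([[ 0.84343518, -0.53684512, -0.02035708],
       [-0.29670436, -0.4338923 , -0.85070794],
       [ 0.44786563,  0.72355703, -0.52524432]]), 't': array([-0.46956253,  0.23456533,  0.94639094])}
top {'fx': 511.6207152482877, 'fy': 511.6207152482877, 'cx': 276.6660536464387, 'cy': 212.00351330291102, 'R': array([[-0.00571514, -0.99998293,  0.0012144 ],
       [-0.97525828,  0.00530544, -0.22100483],
       [ 0.22099461, -0.00244743, -0.97527196]]), 't': array([0.02526579, 0.59224219, 1.44620316])}
0.1 [0.28992778 0.58117969 0.30286085] [ 0.16132642  0.68844853 -0.16292631  0.68808969]
```

View pics/side0.png

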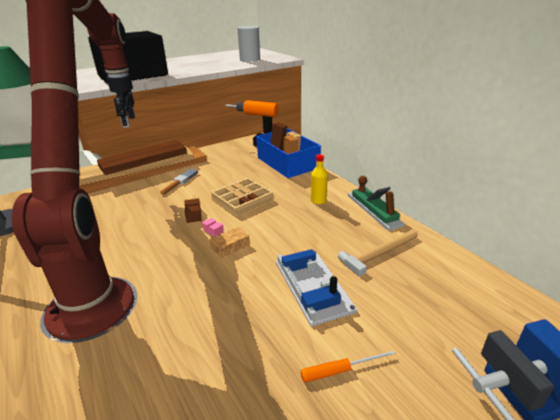

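View pics/top0.png

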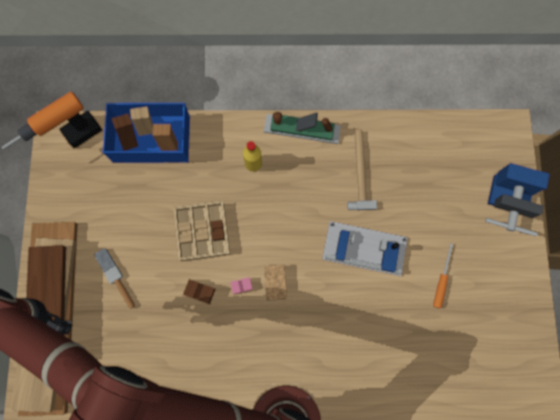

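Candidates for the walnut block, by top-view pixel: a dark block in the tray (217,231), a larger dark block on the bench (199,292), and a pink one (241,286). The one in the tray fits: it isn't pink, it's the smaller of the two left, and it lies in a channel. I'll confirm that in an enlarged crop.

```bash
python3 - <<'E'
import cv2,numpy as np
t=cv2.imread("pics/top0.png")
a=cv2.resize(t[195:310,160:295],None,fx=5.8,fy=5.15,interpolation=cv2.INTER_CUBIC)
cv2.imwrite("pics/c_tray.png",cv2.resize(t[195:310,165:295],None,fx=5,fy=5,interpolation=cv2.INTER_CUBIC))
cv2.imwrite("pics/c_cal.png",cv2.resize(t[215:280,315:415],None,fx=8,fy=8,interpolation=cv2.INTER_CUBIC))
s=cv2.imread("pics/side0.png")
cv2.imwrite("pics/c_side.png",cv2.resize(s[170:330,170:370],None,fx=3.7,fy=3.7,interpolation=cv2.INTER_CUBIC))
E
```

```text
(no output)
```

View pics/c_tray.png

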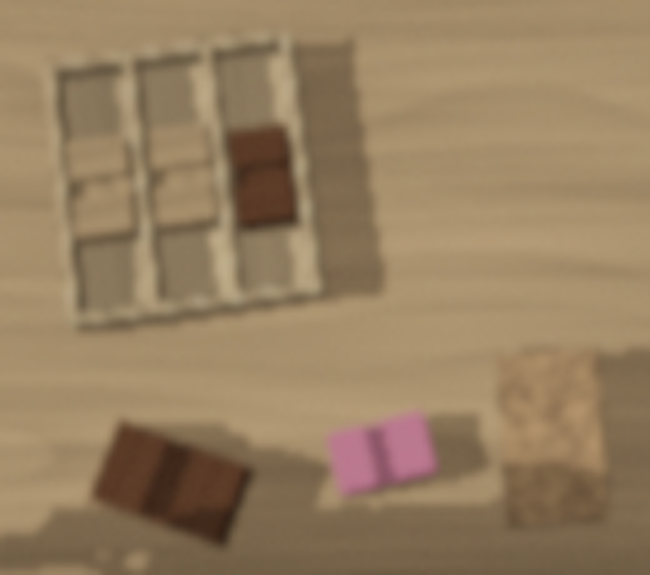

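View pics/c_cal.png

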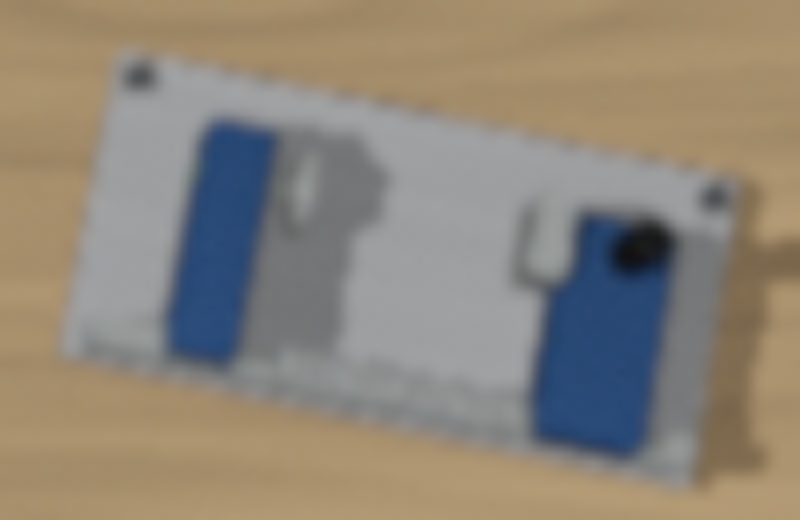

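View pics/c_side.png

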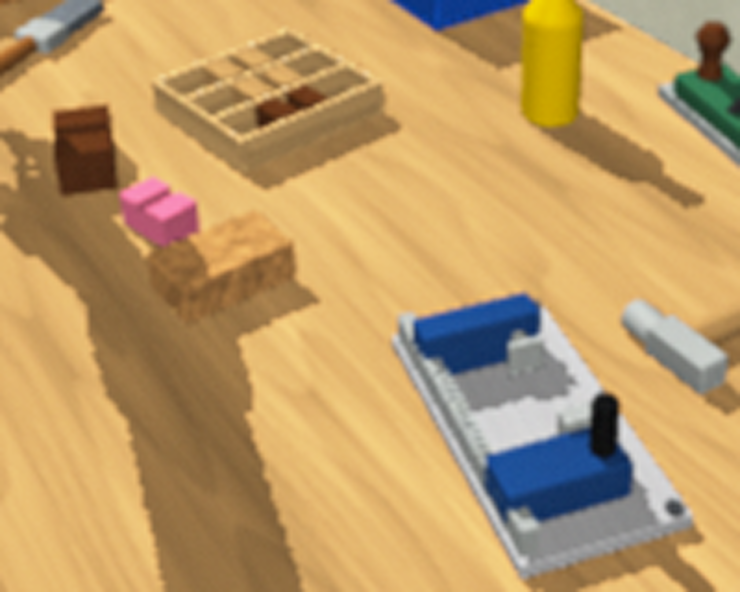

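The crop confirms it: the dark block in the tray's right channel (217,231) is the one, the loose dark block is clearly larger, and the pink one is excluded. Next I'll fit the poses.

```bash
cat > h.py <<'E'
import numpy as np, cv2
from scipy.optimize import least_squares
from station import arm, snapshot, camera_info
C={n:camera_info(n) for n in("side","top")}
def proj(n,X):
    c=C[n];p=np.atleast_2d(X)@c["R"].T+c["t"]
    return np.c_[c["fx"]*p[:,0]/p[:,2]+c["cx"],c["fy"]*p[:,1]/p[:,2]+c["cy"]]
def back(n,uv,z):
    c=C[n];d=c["R"].T@np.array([(uv[0]-c["cx"])/c["fx"],(uv[1]-c["cy"])/c["fy"],1]);o=-c["R"].T@c["t"]
    return o+d*(z-o[2])/d[2]
def w(p,L):
    L=np.atleast_2d(L);c,s=np.cos(p[2]),np.sin(p[2])
    return np.c_[p[0]+c*L[:,0]-s*L[:,1],p[1]+s*L[:,0]+c*L[:,1],L[:,2]]
def fit(obs,p0):
    f=lambda p:np.concatenate([(proj(n,w(p,l))[0]-uv) for n,l,uv in obs])
    r=least_squares(f,p0,loss="soft_l1");return r.x,f(r.x).reshape(-1,2)
E
cat > f.py <<'E'
from h import *
cs=lambda u,v:(u/3.7+170-.365,v/3.7+170-.365)
ct=lambda u,v:(u/5+165-.4,v/5+195-.4)
cc=lambda u,v:(u/8+315-.44,v/8+215-.44)
T=[("top",(.081,.075,.034),ct(55,65)),("top",(.081,-.075,.034),ct(292,38)),("top",(-.081,-.075,.034),ct(320,292)),("top",(-.081,.075,.034),ct(77,318)),
("side",(-.081,.075,.034),cs(155,88)),("side",(.081,.075,.034),cs(288,30)),("side",(.081,-.075,.034),cs(383,88)),("side",(-.081,-.075,.034),cs(238,140))]
p,r=fit(T,[.5,.17,0]);print("tray",p,"\n",r.round(1))
K=[("top",(.045,.12,.012),cc(120,52)),("top",(.045,-.12,.012),cc(740,178)),
("side",(.045,-.12,.012),cs(690,518)),("side",(-.075,.12,.012),cs(395,340))]
q,r=fit(K,[.5,-.2,0]);print("cal",q,"\n",r.round(1))
for j in(0,.004,.008): print(j,proj("top",w(q,(0,-.078+j,.086))),proj("side",w(q,(0,-.078+j,.086))))
print("post obs",cc(650,240),cs(604,400))
def poly(im,n,P,L,col,k,off):
    P=((proj(n,w(P,L))-off+.5)*k).astype(int);cv2.polylines(im,[P],True,col,1)
for n in("top","side"):
    s=cv2.imread(f"pics/{n}0.png")
    for nm,(u0,v0,u1,v1,k),P in(("tray",(165,195,295,310,5) if n=="top" else (190,160,300,230,7),p),("cal",(315,215,415,280,8) if n=="top" else (265,235,370,335,6),q)):
        im=cv2.resize(s[v0:v1,u0:u1],None,fx=k,fy=k,interpolation=cv2.INTER_CUBIC);o=np.array([u0,v0])
        R=lambda x0,x1,y0,y1,z:[(x0,y0,z),(x1,y0,z),(x1,y1,z),(x0,y1,z)]
        if nm=="tray":
            poly(im,n,P,R(-.081,.081,-.075,.075,.034),(0,0,255),k,o)
            for y in(-.048,0,.048): poly(im,n,P,R(-.075,.075,y-.021,y+.021,.034),(255,0,0),k,o)
        else:
            poly(im,n,P,R(-.075,.045,-.12,.12,.012),(0,0,255),k,o)
            poly(im,n,P,R(-.075,-.06,-.12,.12,.034),(0,255,0),k,o)
            poly(im,n,P,R(-.015,.015,.041,.041,.052),(255,0,255),k,o)
            poly(im,n,P,R(-.015,.015,.058,.085,.052),(0,255,255),k,o)
            poly(im,n,P,R(-.009,.009,-.087,-.069,.086),(0,255,255),k,o)
        cv2.imwrite(f"pics/ov_{nm}_{n}.png",im)
E
python3 f.py
python3 -c "
import cv2,numpy as np
a=[cv2.resize(cv2.imread(f'pics/ov_{x}.png'),(400,300)) for x in('tray_top','tray_side')]
b=[cv2.resize(cv2.imread(f'pics/ov_{x}.png'),(400,300)) for x in('cal_top','cal_side')]
cv2.imwrite('pics/ov.png',np.vstack([np.hstack(a),np.hstack(b)]))"
```

```text
tray [0.54612416 0.24544851 0.12307493] 
 [[-0.7 -0.7]
 [ 1.2 -1.5]
 [ 1.4  0.3]
 [-0.5  1.5]
 [-1.4 -1.9]
 [ 0.5 -0.2]
 [-0.2 -1.2]
 [-0.1  0.9]]
cal [ 0.50641572 -0.24818387 -0.21768234] 
 [[ 0.4 -0.3]
 [ 0.7  0.3]
 [ 0.5 -0.4]
 [-2.  -1.3]]
0 [[397.29701569 244.71013963]] [[332.63654721 278.57017713]]
0.004 [[395.92252758 244.42038836]] [[331.85696958 277.47137997]]
0.008 [[394.54837822 244.13070849]] [[331.08300632 276.38049614]]
post obs (395.81, 244.56) (332.8782432432432, 277.7431081081081)
```

View pics/ov.png

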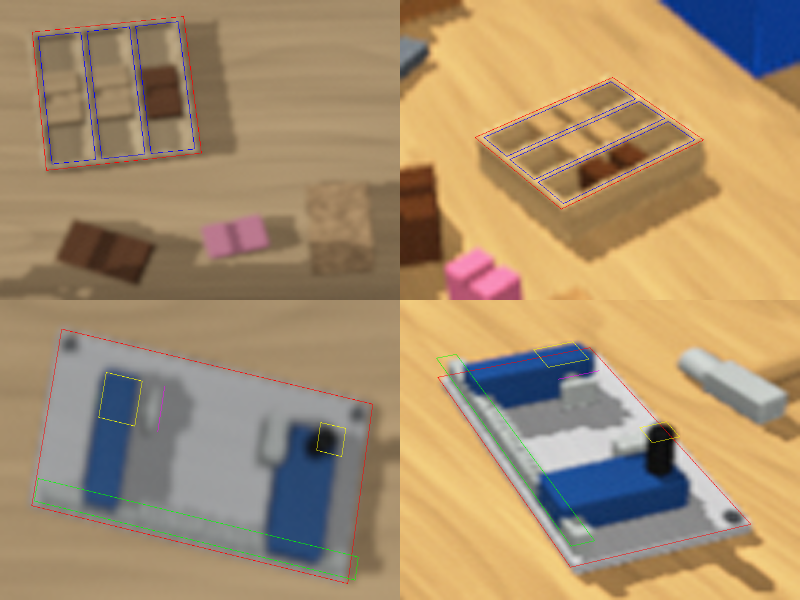

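View pics/ov_cal_top.png

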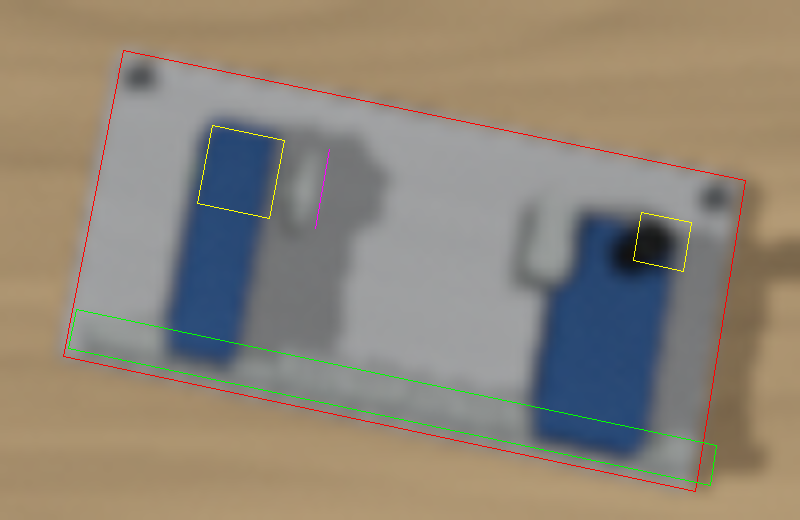

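View pics/ov_cal_side.png

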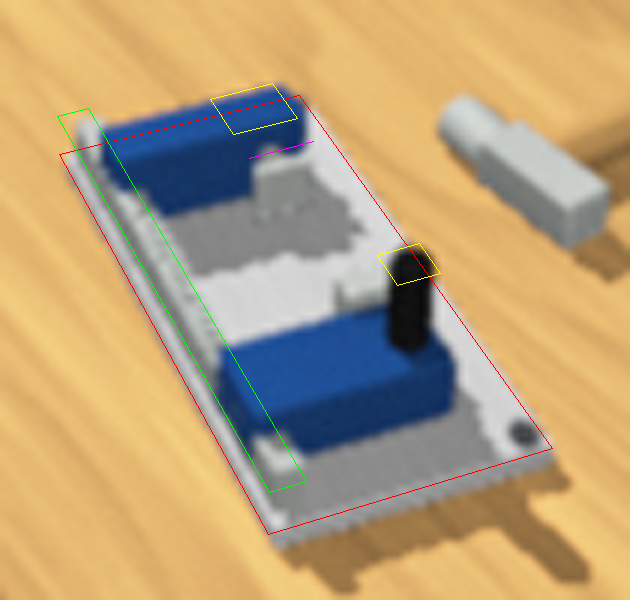

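```bash
cat > g.py <<'E'
from h import *
from scipy.optimize import minimize
p=np.array([.5461,.2454,.1231])
im=cv2.imread("pics/top0.png").astype(int)
u0,v0=200,205;c=im[v0:250,u0:236]
k=8
cu=cv2.resize(c.astype(np.float32),None,fx=k,fy=k,interpolation=cv2.INTER_CUBIC)
m=(cu[:,:,2]<128)&(cu[:,:,2]-cu[:,:,0]>28)
n,l,st,ce=cv2.connectedComponentsWithStats(m.astype(np.uint8));i=1+np.argmax(st[1:,4]);m=l==i;print(st[i]/k,ce[i]/k+[u0,v0])
def sil(q):
    L=[(a*.029,b*.018,z) for a in(-1,1) for b in(-1,1) for z in(.004,.034)]
    P=(proj("top",w([q[0],q[1],q[2]],L))-[u0,v0]+.5)*k-.5
    o=np.zeros(m.shape,np.uint8);cv2.fillConvexPoly(o,cv2.convexHull((P*16).astype(np.int32)),1,shift=4);return o>0
f=lambda q:-((sil(q)&m).sum()/(sil(q)|m).sum())
best=None
q0=w(p,(0,-.048,0))[0]
from scipy.optimize import differential_evolution as de
r=de(f,[(q0[0]-.05,q0[0]+.05),(q0[1]-.015,q0[1]+.015),(.05,.2)],seed=1);print(r.x,r.fun)
d=r.x[:2]-p[:2];cc,s=np.cos(p[2]),np.sin(p[2]);print("in tray",cc*d[0]+s*d[1],-s*d[0]+cc*d[1])
o=cu.clip(0,255).astype(np.uint8).copy()
cs,_=cv2.findContours(sil(r.x).astype(np.uint8),0,2);cv2.drawContours(o,cs,-1,(0,0,255),1)
cs,_=cv2.findContours(m.astype(np.uint8),0,2);cv2.drawContours(o,cs,-1,(0,255,0),1)
cv2.imwrite("pics/blk.png",o)
s=cv2.imread("pics/side0.png")[160:230,190:300];s=cv2.resize(s,None,fx=7,fy=7,interpolation=cv2.INTER_CUBIC)
P=((proj("side",w(r.x,[(-.029,-.018,.034),(.029,-.018,.034),(.029,.018,.034),(-.029,.018,.034)]))-[190,160]+.5)*7).astype(int)
cv2.polylines(s,[P],True,(0,0,255),1);cv2.imwrite("pics/blk_side.png",s)
E
python3 g.py
```

```text
[  23.75     0.      12.25    45.    2898.125] [230.82318848 223.55657753]
[0.59465423 0.18278056 0.06061979] -0.21630711428917707
in tray 0.04049781247217782 -0.06810752636003156
```

View pics/blk.png

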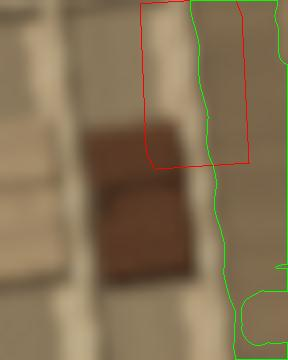

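View pics/blk_side.png

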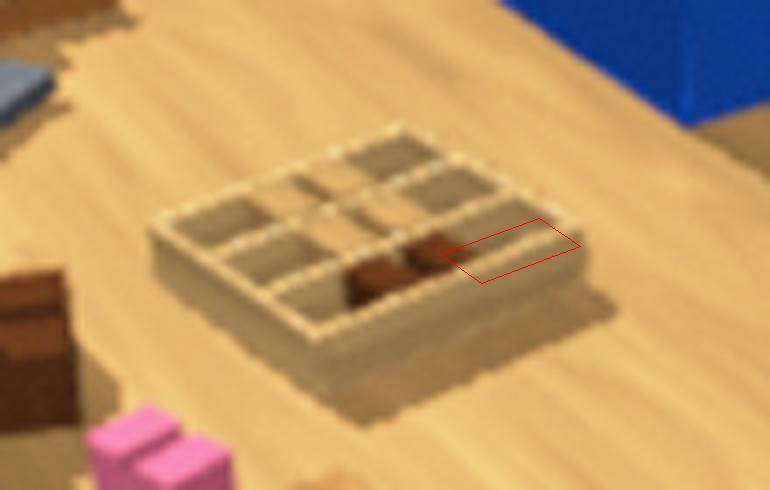

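The mask picked up the shadow instead, so I'll use a tighter threshold and restrict the columns.

```bash
sed -i 's/m=(cu\[:,:,2\]<128).*/m=(cu[:,:,2]<112)\&(cu[:,:,1]<75)/' g.py; python3 g.py
```

```text
[  10.625   15.875   13.625   20.    1760.   ] [217.41065341 230.81680575]
[0.54631348 0.20190161 0.1913175 ] -0.8242974238875879
in tray -0.005129276890401559 -0.04319543956730944
```

View pics/blk.png

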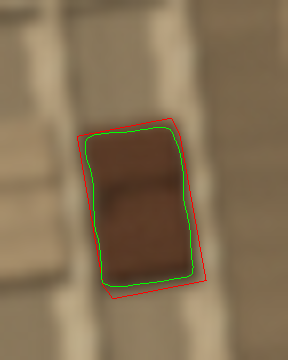

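View pics/blk_side.png

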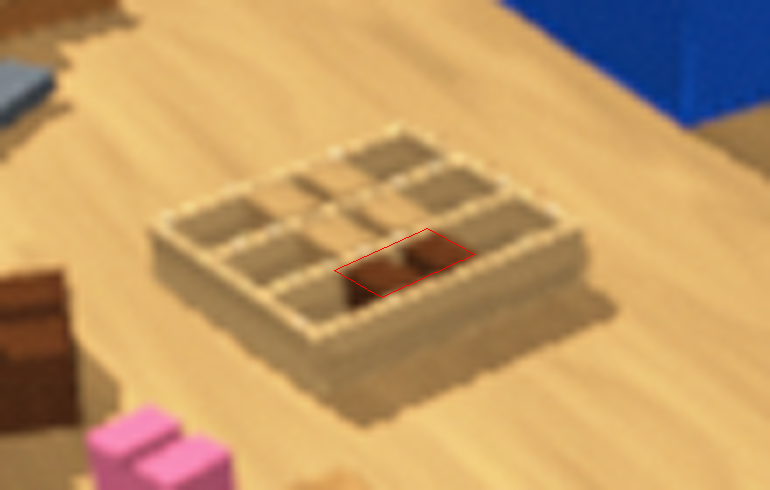

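The tight fit puts the block at about (-0.003,-0.046) in the tray frame. In the blk.png overlay, top-view pixels (211-224, 221-241) are all dark block. Next I'll check reachability and then pick it up.

```bash
cat >> h.py <<'E'
from scipy.spatial.transform import Rotation as Ro
def down(phi):
    c,s=np.cos(phi),np.sin(phi)
    return Ro.from_matrix(np.array([[0,c,s],[0,s,-c],[-1,0,0]])).as_quat()
TR=np.array([.5461,.2454,.1231]);CA=np.array([.5064,-.2475,-.2177])
E
python3 - <<'E'
from h import *
b=w(TR,(-.003,-.046,0))[0];print(b, back("top",(275,232),0))
for nm,pos,phis in(("pick",[b[0],b[1],.086],(TR[2],TR[2]+np.pi,TR[2]-np.pi)),("put",[.53,0,.083],(CA[2]+np.pi/2,CA[2]-np.pi/2)),("side",[.53,0,.083],(CA[2],CA[2]+np.pi)),("cal",[CA[0],CA[1],.1],(CA[2],CA[2]+np.pi)),("post",[*w(CA,(0,-.074,0))[0][:2],.132],(CA[2],CA[2]+np.pi))):
    for f in phis:
        q=arm.ik(pos,down(f));print(nm,round(f,2),None if q is None else np.round(q,2))
print(arm.read_time(),arm.read_ft_force())
E
```

```text
[0.54877101 0.19937973 0.        ] [0.54463608 0.02725476 0.        ]
pick 0.12 [-0.48  0.8   0.16  1.81 -0.22  0.54 -0.06]
pick 3.26 [-0.09  0.85 -0.49  1.8   0.63  0.65  2.32]
pick -3.02 [-0.09  0.85 -0.49  1.8   0.63  0.65  2.32]
put 1.35 [-0.    0.76 -0.06  1.96  0.1   0.42  1.22]
put -1.79 [-0.37  0.82  0.52  1.97 -0.77  0.55 -1.1 ]
side -0.22 [-0.19  0.77  0.23  1.97 -0.38  0.45  0.11]
side 2.92 [ 0.21  0.79 -0.39  1.96  0.59  0.51  2.33]
cal -0.22 [ 0.28  0.77  0.22  1.87 -0.3   0.54  0.48]
cal 2.92 [ 0.7   0.8  -0.47  1.85  0.58  0.63  2.8 ]
post -0.22 [ 0.31  0.76  0.38  1.79 -0.43  0.67  0.71]
post 2.92 [-0.05  1.04  1.13  1.8  -1.09  1.08 -1.85]
0.1 [0.42996974 0.51921545 0.76724136]
```

```bash
python3 - <<'E'
from h import *
b=w(TR,(-.003,-.046,0))[0]
o=down(TR[2])
arm.movep([b[0],b[1],.20],o)
arm.line_to([b[0],b[1],.086],velocity=.1)
print("down",arm.read_ft_force().round(1),arm.read_tool_pos())
cv2.imwrite("pics/t1.png",snapshot("top"));cv2.imwrite("pics/s1.png",snapshot("side"))
arm.move_gripper(0,effort=25)
print("open",arm.read_opening(),arm.read_ft_force().round(1),arm.read_time())
arm.line_to([b[0],b[1],.17],velocity=.1)
print("open",arm.read_opening(),arm.read_ft_force().round(1),arm.read_time())
cv2.imwrite("pics/t2.png",snapshot("top"));cv2.imwrite("pics/s2.png",snapshot("side"))
t=cv2.imread("pics/t1.png")[180:320,150:310];s=cv2.imread("pics/s2.png")[110:250,170:330]
cv2.imwrite("pics/p12.png",cv2.resize(np.hstack([t,s]),None,fx=2.5,fy=2.5,interpolation=cv2.INTER_CUBIC))
E
```

```text
down [ 0.  -0.7 -0.1] [0.54923932 0.19951757 0.08666957]
open 0.6766507939436532 [ 0.5 -0.3  3.1] 3.5917
open 0.6700088428032318 [ 0.   0.2 -0.8] 4.5833
```

View pics/p12.png

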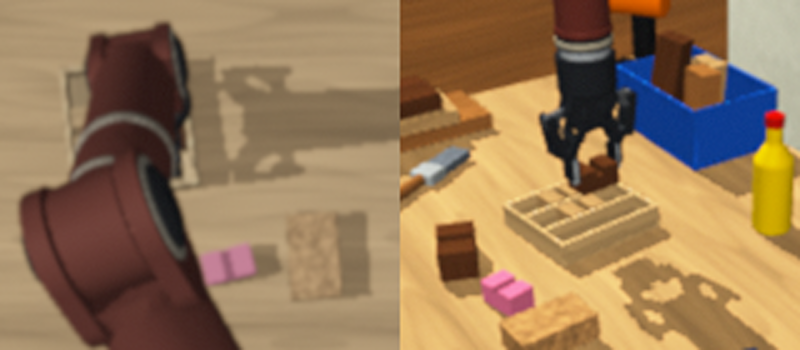

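The block is held by its ends, clear of the tray at side pixel (233,178), groove up, with the maples still in place. I'll put it on the bench and regrip.

```bash
python3 - <<'E'
from h import *
o=down(CA[2]+np.pi/2)
arm.movep([.53,0,.17],o)
arm.line_to([.53,0,.095],velocity=.1)
for z in np.arange(.0895,.079,-.0015):
    arm.line_to([.53,0,z],velocity=.04)
    f=arm.read_ft_force();print(round(z,4),f.round(1))
    if f[2]>3: break
arm.move_gripper(.85)
arm.line_to([.53,0,.19],velocity=.15)
print(arm.read_time(),arm.read_ft_force().round(1))
arm.movep([.45,.2,.3],o)
t=snapshot("top");s=snapshot("side");cv2.imwrite("pics/t3.png",t);cv2.imwrite("pics/s3.png",s)
cv2.imwrite("pics/p3.png",cv2.resize(np.hstack([t[180:300,200:340],s[170:290,200:340]]),None,fx=2.8,fy=2.8,interpolation=cv2.INTER_CUBIC))
print(proj("top",[.53,0,.03]),proj("side",[.53,0,.03]),arm.read_time())
E
```

```text
0.0895 [-0.2 -0.1 -0.1]
0.088 [-0.5 -0.6 -0.9]
0.0865 [0.7 0.4 0.3]
0.085 [-0.   0.1 -1.1]
0.0835 [-0.4 -0.9 -0.3]
0.082 [ 0.1 -0.3  3.8]
9.4083 [-0.  -0.2  0. ]
[[284.0942751  234.92369609]] [[274.30615784 227.10572408]] 10.4667
```

View pics/p3.png

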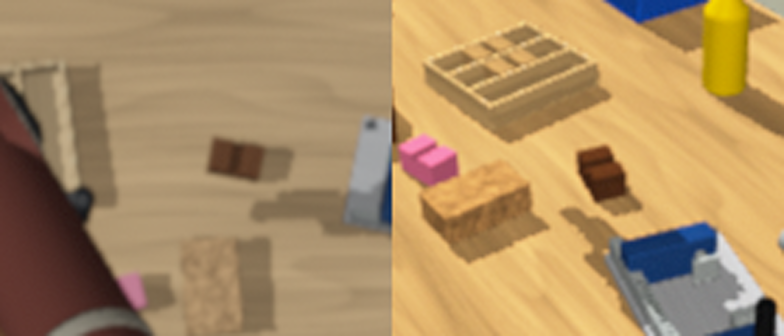

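The block lies flat on the bench, groove up, at top pixel (284,236), where the prediction put it. Now I'll take it by the sides and carry it to the caliper, first stopping high to check.

```bash
python3 - <<'E'
from h import *
o=down(CA[2])
arm.movep([.53,0,.19],o)
arm.move_gripper(.68)
arm.line_to([.53,0,.083],velocity=.12)
print("down",arm.read_ft_force().round(1),arm.read_tool_pos())
arm.move_gripper(0,effort=25)
print("open",arm.read_opening(),arm.read_ft_force().round(1))
arm.line_to([.53,0,.2],velocity=.12)
g=w(CA,(0,.002,0))[0]   # mid of opening w. jaw ~ .004
arm.movep([g[0],g[1],.2],o)
arm.line_to([g[0],g[1],.15],velocity=.12)
print(arm.read_opening(),arm.read_ft_force().round(1),arm.read_time())
t=snapshot("top");s=snapshot("side");cv2.imwrite("pics/t4.png",t);cv2.imwrite("pics/s4.png",s)
cv2.imwrite("pics/p4.png",cv2.resize(np.hstack([t[190:300,300:430],s[210:320,250:380]]),None,fx=3,fy=3,interpolation=cv2.INTER_CUBIC))
E
```

```text
down [ 0.3 -0.4 -0.2] [ 5.30484104e-01 -4.26622751e-05  8.35729711e-02]
open 0.41231898285534946 [0.  0.2 5.5]
0.41076245237542336 [-0.1  0.  -0.4] 15.75
```

View pics/p4.png

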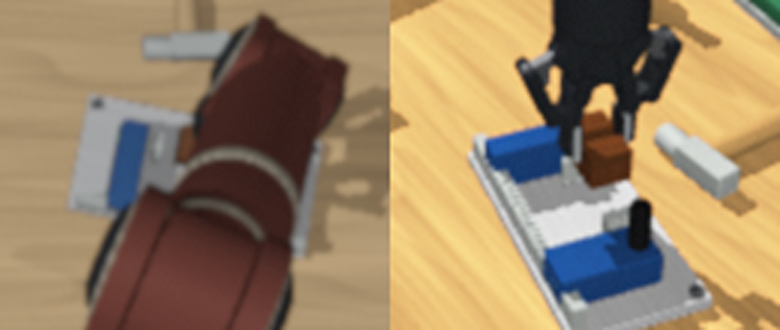

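The block is held by its sides, groove up, over the opening at side pixel (322,258). Lowering it now.

```bash
python3 - <<'E'
from h import *
o=down(CA[2])
g=w(CA,(0,.002,0))[0]
arm.line_to([g[0],g[1],.105],velocity=.08)
for z in np.arange(.1005,.090,-.0012):
    arm.line_to([g[0],g[1],z],velocity=.04)
    f=arm.read_ft_force();print(round(z,4),f.round(1))
    if f[2]>3: break
arm.move_gripper(.6)
arm.line_to([g[0],g[1],.2],velocity=.15)
arm.movep([.45,.1,.3],o)
print(arm.read_time(),arm.read_ft_force().round(1))
t=snapshot("top");s=snapshot("side");cv2.imwrite("pics/t5.png",t);cv2.imwrite("pics/s5.png",s)
cv2.imwrite("pics/p5t.png",cv2.resize(t[210:285,315:415],None,fx=8,fy=8,interpolation=cv2.INTER_CUBIC))
cv2.imwrite("pics/p5s.png",cv2.resize(s[235:335,265:370],None,fx=6,fy=6,interpolation=cv2.INTER_CUBIC))
E
```

```text
0.1005 [-0.2 -0.7  0.6]
0.0993 [-0.3 -0.8 -0.5]
0.0981 [ 0.  -0.  -1.1]
0.0969 [ 0.5 -0.7 -0.9]
0.0957 [-0.2  0.2  1.6]
0.0945 [-2.2  0.6  9.5]
20.5833 [0.2 0.2 0.1]
```

View pics/p5t.png

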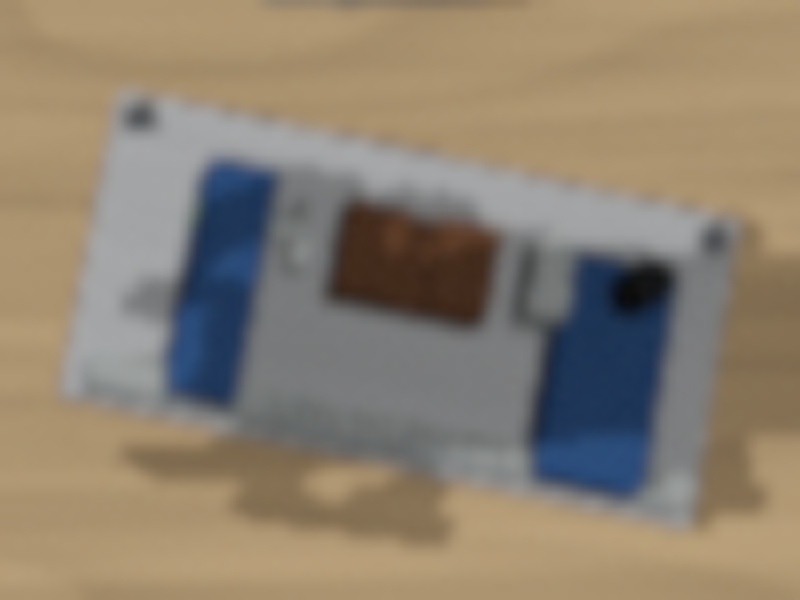

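View pics/p5s.png

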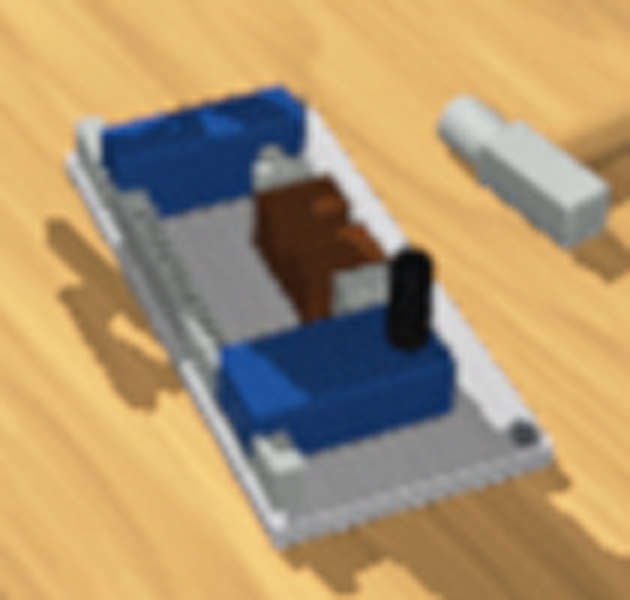

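```bash
cat > ov.py <<'E'
from h import *
import sys
def lines(im,n,P,L,col,k,off):
    Q=((proj(n,w(P,L))-off+.5)*k*16).astype(np.int32);cv2.polylines(im,[Q],True,col,1,cv2.LINE_AA,4)
def ov(tag,j,by,CAp=CA,out="ov5"):
    R=lambda x0,x1,y0,y1,z:[(x0,y0,z),(x1,y0,z),(x1,y1,z),(x0,y1,z)]
    V=lambda x0,x1,y,z0,z1:[(x0,y,z0),(x1,y,z0),(x1,y,z1),(x0,y,z1)]
    for n,(u0,v0,u1,v1,k) in(("top",(315,210,415,285,8)),("side",(265,235,370,335,6))):
        s=cv2.imread(f"pics/{n[0]}{tag}.png");im=cv2.resize(s[v0:v1,u0:u1],None,fx=k,fy=k,interpolation=cv2.INTER_CUBIC);o=np.array([u0,v0])
        lines(im,n,CAp,R(-.018,.018,by-.029,by+.029,.042),(0,255,255),k,o)
        lines(im,n,CAp,V(-.014,.014,-.041+j,.012,.052),(0,255,0),k,o)
        lines(im,n,CAp,V(-.014,.014,.041,.012,.052),(255,0,255),k,o)
        a=np.linspace(0,6.28,30);lines(im,n,CAp,np.c_[.009*np.cos(a),-.078+j+.009*np.sin(a),0*a+.086],(255,255,255),k,o)
        lines(im,n,CAp,R(-.075,.045,-.12,.12,.012),(0,0,255),k,o)
        cv2.imwrite(f"pics/{out}{n[0]}.png",im)
if __name__=="__main__": ov(5,.004,.002)
E
python3 ov.py
```

```text
(no output)
```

View pics/ov5t.png

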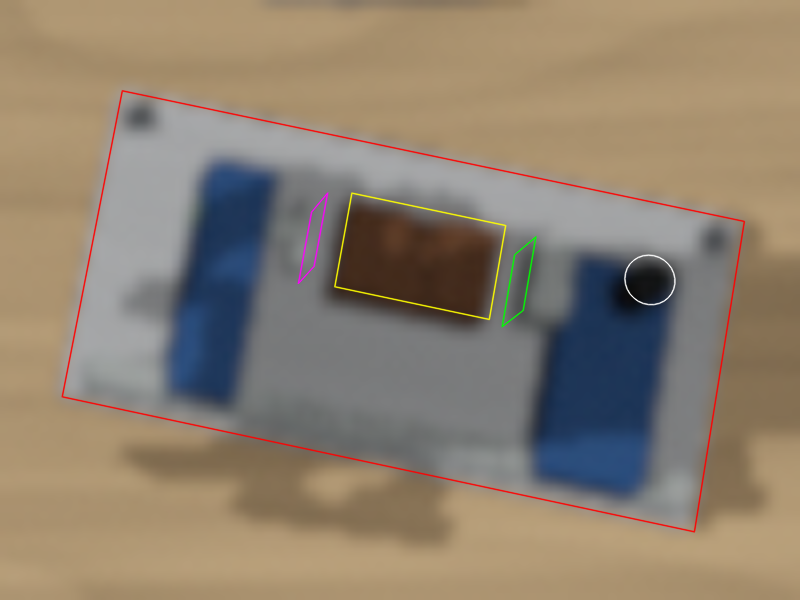

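View pics/ov5s.png

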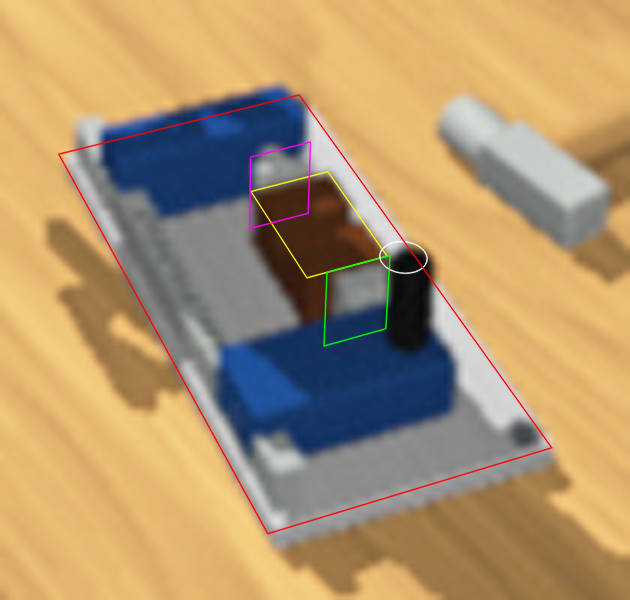

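```bash
python3 - <<'E'
import cv2,numpy as np
t=cv2.imread("pics/t5.png")[228:258,345:400];s=cv2.imread("pics/s5.png")[255:295,300:342]
def st(a,k):
    a=cv2.resize(a,None,fx=k,fy=k,interpolation=cv2.INTER_CUBIC).astype(float);return np.clip(a*1.5,0,255).astype(np.uint8)
cv2.imwrite("pics/z5t.png",st(t,14));cv2.imwrite("pics/z5s.png",st(s,14))
E
```

```text
(no output)
```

View pics/z5t.png

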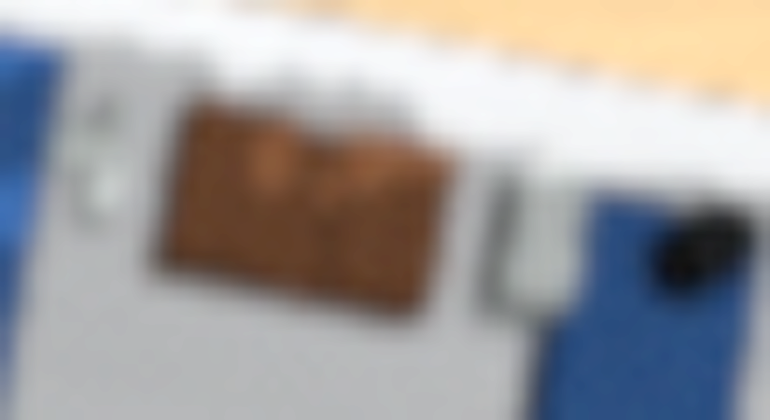

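View pics/z5s.png

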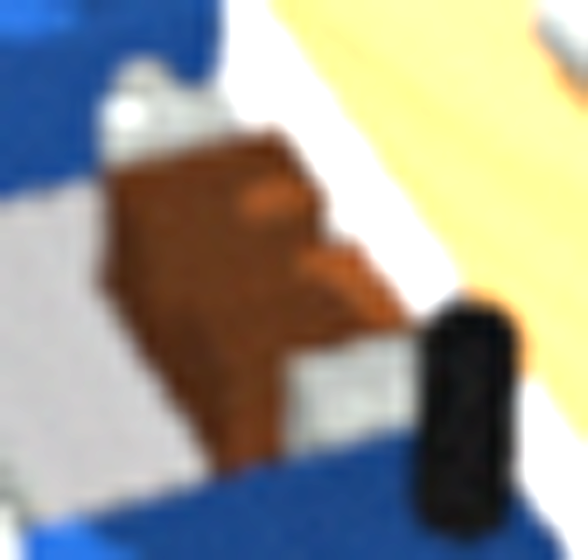

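```bash
python3 - <<'E'
from h import *
T=lambda L:((proj("top",w(CA,L))-[345,228]+.5)*14).round(0)
S=lambda L:((proj("side",w(CA,L))-[300,255]+.5)*14).round(0)
j=.005
for f,n in((T,"T"),(S,"S")):
    print(n,"blk top +x: ",f([(.018,.031,.042),(.018,-.027,.042)]).tolist()," -x top",f([(-.018,.031,.042),(-.018,-.027,.042)]).tolist()," -x bot",f([(-.018,.031,.012),(-.018,-.027,.012)]).tolist())
    print(n,"pad slide z52 +14,-14, z12 -14",f([(.014,-.041+j,.052),(-.014,-.041+j,.052),(-.014,-.041+j,.014)]).tolist())
    print(n,"pad anvil z52 +14,-14, z12 -14",f([(.014,.041,.052),(-.014,.041,.052),(-.014,.041,.014)]).tolist())
E
```

```text
T blk top +x:  [[195.0, 85.0], [464.0, 142.0]]  -x top [[165.0, 249.0], [436.0, 306.0]]  -x bot [[144.0, 271.0], [409.0, 327.0]]
T pad slide z52 +14,-14, z12 -14 [[512.0, 161.0], [490.0, 290.0], [455.0, 316.0]]
T pad anvil z52 +14,-14, z12 -14 [[152.0, 85.0], [129.0, 213.0], [103.0, 242.0]]
S blk top +x:  [[274.0, 120.0], [412.0, 317.0]]  -x top [[94.0, 166.0], [225.0, 367.0]]  -x bot [[92.0, 291.0], [221.0, 495.0]]
S pad slide z52 +14,-14, z12 -14 [[417.0, 311.0], [269.0, 351.0], [263.0, 514.0]]
S pad anvil z52 +14,-14, z12 -14 [[233.0, 50.0], [94.0, 85.0], [91.0, 244.0]]
```

The block sits flat, groove up, within about 1 mm of the middle of the jaws: its corners at zoomed pixels (190,103) and (415,318) are close to prediction. Now I'll grip the post and slide the jaw, logging force.

```bash
python3 - <<'E'
from h import *
o=down(CA[2]); yd=np.array([-np.sin(CA[2]),np.cos(CA[2])])
g=w(CA,(0,-.074,0))[0]
arm.movep([g[0],g[1],.21],o)
arm.line_to([g[0],g[1],.132],velocity=.1)
print(arm.read_ft_force().round(1),arm.read_tool_pos().round(4))
arm.move_gripper(0,effort=40)
print("grip",arm.read_opening(),arm.read_ft_force().round(1),arm.read_time())
for d in np.arange(.002,.0131,.002):
    arm.line_to([*(g[:2]+yd*d),.132],velocity=.03)
    f=arm.read_ft_force();a=arm.read_tool_pos()
    print(round(d,4),"along",((a[:2]-g[:2])@yd).round(4),"F",(f[:2]@yd).round(1),f.round(1))
t=snapshot("top");s=snapshot("side");cv2.imwrite("pics/t6.png",t);cv2.imwrite("pics/s6.png",s)
print(arm.read_time())
cv2.imwrite("pics/p6.png",cv2.resize(np.hstack([t[210:285,315:415],s[250:325,270:370]]),None,fx=4,fy=4,interpolation=cv2.INTER_CUBIC))
E
```

```text
[-0.7 -1.   0.5] [ 0.4908 -0.32    0.1326]
grip 0.1967507515967222 [ 4.  -0.6  0.8] 23.6
0.002 along 0.0001 F -2.6 [ 4.4 -3.6  0. ]
0.004 along 0.0007 F -5.2 [ 3.6 -6.1 -0.3]
0.006 along 0.0021 F -6.9 [ 2.9 -7.7 -2.4]
0.008 along 0.0038 F -5.2 [ 3.7 -6.2 -1.2]
0.01 along 0.0058 F -6.0 [ 3.9 -7.  -1. ]
0.012 along 0.0078 F -5.6 [ 3.4 -6.5 -1. ]
25.2
```

View pics/p6.png

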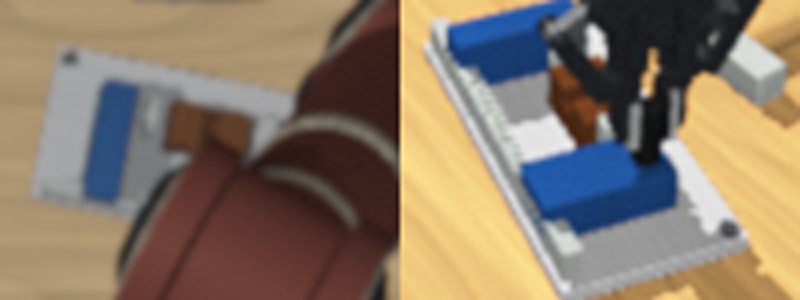

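```bash
python3 - <<'E'
from h import *
yd=np.array([-np.sin(CA[2]),np.cos(CA[2])]);xd=np.array([yd[1],-yd[0]])
g=w(CA,(0,-.074,0))[0]
a=arm.read_tool_pos();print("lat",(a[:2]-g[:2])@xd)
q=arm.read_eef_rot();print("yaw",np.arctan2(*Ro.from_quat(q).as_matrix()[[1,0],1]), "tilt",Ro.from_quat(q).as_matrix()[:,0].round(4))
F=[]
for d in np.arange(.014,.0221,.001):
    arm.line_to([*(g[:2]+yd*d),.132],velocity=.02)
    f=np.mean([arm.read_ft_force() for _ in range(5)],0);a=arm.read_tool_pos()
    print(round(d,4),"along",((a[:2]-g[:2])@yd).round(4),"lat",((a[:2]-g[:2])@xd).round(4),"F",(f[:2]@yd).round(2))
print(arm.read_time())
t=snapshot("top");s=snapshot("side");cv2.imwrite("pics/t7.png",t);cv2.imwrite("pics/s7.png",s)
cv2.imwrite("pics/p7.png",cv2.resize(np.hstack([t[210:285,315:415],s[250:325,270:370]]),None,fx=4,fy=4,interpolation=cv2.INTER_CUBIC))
E
```

```text
lat 0.0017165590501756962
yaw -0.2198364991295677 tilt [ 0.0044 -0.009  -0.9999]
0.014 along 0.0098 lat 0.0017 F -5.6
0.015 along 0.0106 lat 0.0017 F -6.36
0.016 along 0.0116 lat 0.0017 F -6.49
0.017 along 0.0125 lat 0.0017 F -7.14
0.018 along 0.0134 lat 0.0017 F -7.13
0.019 along 0.0144 lat 0.0017 F -6.42
0.02 along 0.0153 lat 0.0017 F -6.56
0.021 along 0.0163 lat 0.0017 F -7.41
0.022 along 0.0173 lat 0.0017 F -6.72
27.45
```

View pics/p7.png

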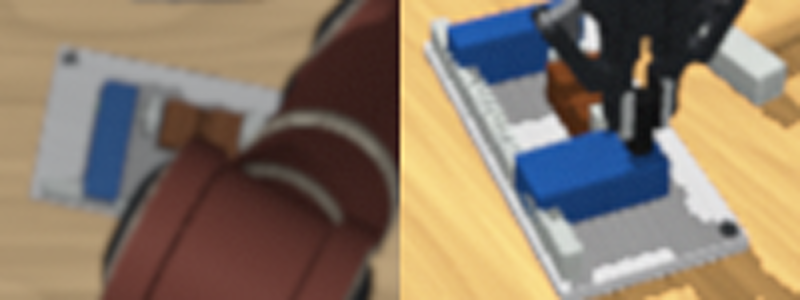

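The block is now being pushed towards the anvil, with a small gap left at top pixel (354,239). I'll carry on, logging force to find contact.

```bash
cat > slide.py <<'E'
from h import *
import sys
yd=np.array([-np.sin(CA[2]),np.cos(CA[2])]);xd=np.array([yd[1],-yd[0]])
g=w(CA,(0,-.074,0))[0]
def go(ds):
    for d in ds:
        arm.line_to([*(g[:2]+yd*d),.132],velocity=.02)
        f=[]
        for _ in range(6): arm.pause(.03);f.append(arm.read_ft_force())
        f=np.mean(f,0);a=arm.read_tool_pos()
        print(round(d,4),"along",((a[:2]-g[:2])@yd).round(4),"F",(f[:2]@yd).round(2))
def pic(i):
    t=snapshot("top");s=snapshot("side");cv2.imwrite(f"pics/t{i}.png",t);cv2.imwrite(f"pics/s{i}.png",s)
    a=cv2.resize(t[220:265,318:375],(760//2,300),interpolation=cv2.INTER_CUBIC);b=cv2.resize(s[240:285,270:327],(380,300),interpolation=cv2.INTER_CUBIC)
    cv2.imwrite(f"pics/p{i}.png",np.hstack([a,b]));print(arm.read_time())
E
python3 - <<'E'
from slide import *
go(np.arange(.023,.0281,.001)); pic(8)
E
```

```text
0.023 along 0.0183 F -6.97
0.024 along 0.0193 F -7.23
0.025 along 0.0203 F -6.83
0.026 along 0.0213 F -6.75
0.027 along 0.0223 F -7.07
0.028 along 0.0233 F -7.22
30.35
```

View pics/p8.png

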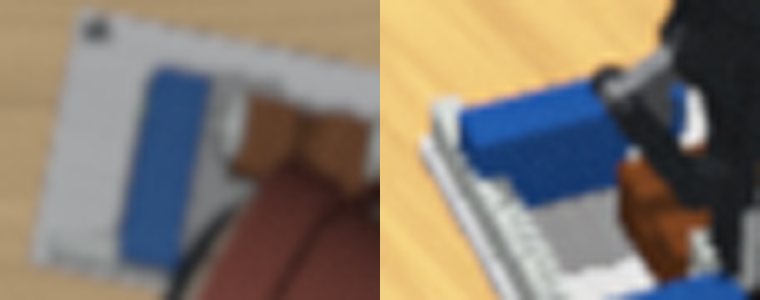

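The block is now at the anvil and no pin shows yet. Continuing in 1 mm steps.

```bash
python3 - <<'E'
from slide import *
go(np.arange(.029,.0321,.001)); pic(9)
E
```

```text
0.029 along 0.0241 F -7.3
0.03 along 0.0248 F -7.81
0.031 along 0.0255 F -8.42
0.032 along 0.0262 F -8.69
32.25
```

View pics/p9.png

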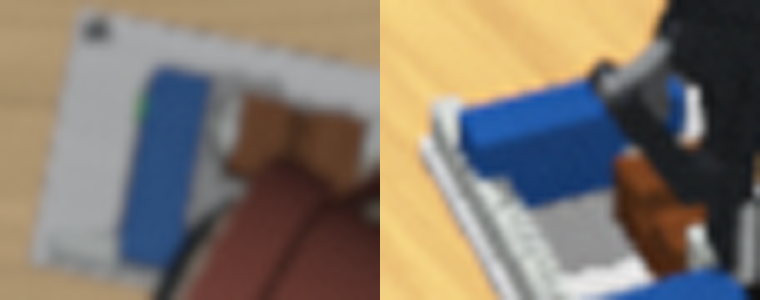

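Contact shows at about 0.0235: the force and the step ratio agree, which puts the pin at about 2.7 mm now. Green is just visible behind the blue jaw at top pixel (339,236). About 2.3 mm remains.

```bash
python3 - <<'E'
from slide import *
go([.033,.034,.035]); pic(10)
E
```

```text
0.033 along 0.0269 F -9.35
0.034 along 0.0276 F -9.71
0.035 along 0.0283 F -9.96
33.7
```

View pics/p10.png

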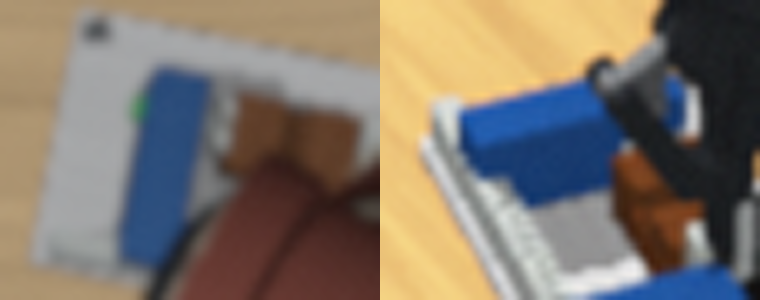

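Force and travel both give about 4.8 mm. I'll unload the arm, release and retreat, then look.

```bash
python3 - <<'E'
from slide import *
go([.0325,.030])
arm.move_gripper(.5)
a=arm.read_tool_pos();print(a.round(4),arm.read_ft_force().round(1))
arm.line_to([*(g[:2]+yd*.029),.2],velocity=.12)
arm.movep([.45,.1,.3],down(CA[2]))
t=snapshot("top");s=snapshot("side");cv2.imwrite("pics/t11.png",t);cv2.imwrite("pics/s11.png",s)
print(arm.read_time(),arm.read_ft_force().round(1))
cv2.imwrite("pics/p11.png",cv2.resize(np.hstack([t[215:280,318:413],s[235:300,265:360]]),None,fx=4.2,fy=4.2,interpolation=cv2.INTER_CUBIC))
cv2.imwrite("pics/z11.png",cv2.resize(t[222:252,325:365],None,fx=19,fy=19,interpolation=cv2.INTER_CUBIC))
for d in(0,.003,.005,.008): print(d,((proj("top",w(CA,[(-.0,.085+d,.034+.0065),(0,.085+d,.034)]))-[325,222]+.5)*19).round().tolist())
print("jaw back edge",((proj("top",w(CA,[(0,.085,.052)]))-[325,222]+.5)*19).round())
E
```

```text
0.0325 along 0.028 F -6.1
0.03 along 0.0278 F -3.53
[ 0.4961 -0.2898  0.1316] [-0.4 -0.4  0.2]
37.3417 [-0.1 -0.4  0.4]
0 [[284.0, 270.0], [279.0, 278.0]]
0.003 [[265.0, 266.0], [260.0, 274.0]]
0.005 [[252.0, 264.0], [247.0, 271.0]]
0.008 [[233.0, 260.0], [229.0, 267.0]]
jaw back edge [[292. 257.]]
```

View pics/p11.png

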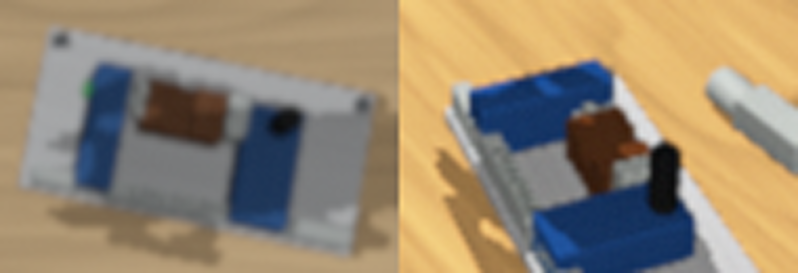

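View pics/z11.png

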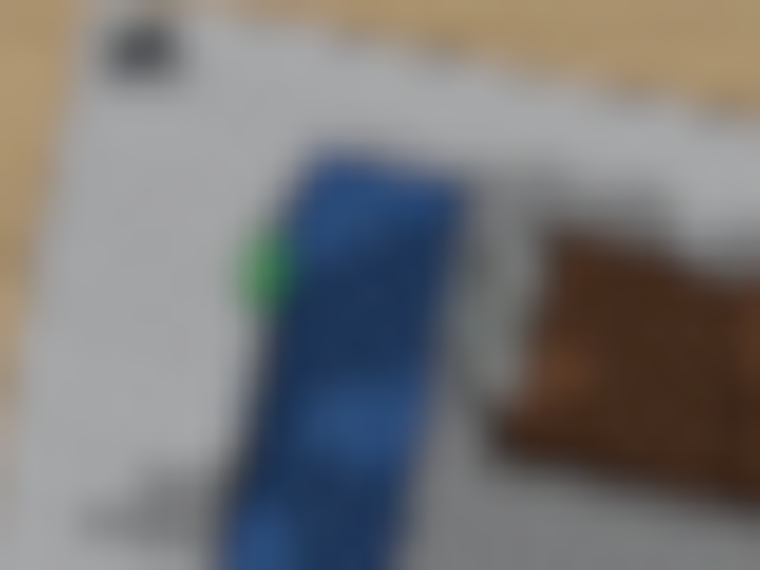

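The green tip edge is at zoomed pixel x≈243, where the model gives 247 for 5 mm, so the pin is out about 4.7-5 mm with no red showing. The block is held between both pads. One last full view to check the bystanders.

```bash
python3 - <<'E'
from h import *
a=snapshot("top");cv2.imwrite("pics/t12.png",a);cv2.imwrite("pics/p12b.png",a)
b=cv2.imread("pics/top0.png")
g=a[222:252,325:365].astype(int);print("red px",((g[:,:,2]>g[:,:,1]+60)&(g[:,:,2]>g[:,:,0]+60)).sum())
E
```

```text
red px 0
```

View pics/p12b.png

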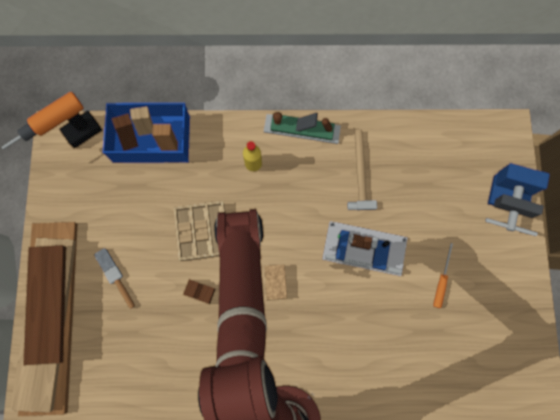

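The block is clamped at top pixel (360,242). Everything visible is where it was; the arm hides the pink block in this view. Handing in.

```bash
python3 -c "
from station import arm,ticket
print(arm.read_time(),ticket.finish_job())"
```

```text
the job is handed in; nothing more can be done
37.3917 None
```

The walnut block is clamped in the caliper with the green pin about 4.7–5 mm out, and the job was handed in at 37.4 s. I took the block out of the tray by its ends and put it down on the bench. Then I regripped it by its sides and laid it groove up between the jaws. Finally I slid the jaw shut by its post, let go and backed off.

**Last checks:**
- **Pin:** jaw travel past contact and the rise in force each gave about 4.8 mm. The last picture reads about 4.7–5 mm, allowing for roughly 1 mm of calibration error. No red shows.
- **Block position:** the pictures put it within about 1 mm of the middle of the jaws. The grip on the post suggested it could be about 1.5 mm off sideways, so those two disagree slightly; I left it.
- **Other things on the bench:** all those in view in the last picture look unmoved. The arm hid the pink block there, and I did not touch it.

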